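# Unlatch a model aircraft's bay hatch and hold it open at the gauge angle

### The job

Turn the catch on the model aircraft's fuselage so that its nose faces the index mark on the deck, which frees the hatch. Then take the hatch by its grab bar, swing it up until the panel stands at the same angle as the gauge pointer beside it, and finish holding it still there by the bar: it drops shut if released. Do not shift the gauge pointer or disturb the other things on the bench.

Things in the scene. Friction and masses are not known exactly. Their poses are not given: they have to be found in the camera images.
- fuselage: pale wooden model aircraft fuselage, 130 mm wide (x) and about 640 mm long (y), fixed in a plywood cradle; nose with round white cowl to its +y, tail stub to -y. Origin on the table under its middle, +x away from the robot, +z up. Its flat top deck is 120 mm above the table. In its frame the closed darker brown wooden hatch covers x -65 to 60, y -90 to 90 mm; the battery bay is below it
- hatch_angle (a joint): hinge of the hatch, rad: 0 closed (lying flat on the deck), grows as its robot-side edge swings up, to 1.6. The brown wooden panel is 125 x 180 x 8 mm, the hatch weighs about 0.32 to 0.65 kg and swings freely, so it falls shut when let go. It is blocked while the catch lies over it (catch joint above about 0.35)
- hatch: the hatch with its bar; origin on its hinge axis, at mid-length: in the fuselage frame at x 60, y 0, z 124 mm. The axis runs along the fuselage's y. The frame turns with the hatch: its -x points along the panel to its free edge, z is the panel's normal
- grab_bar (a point): the hatch's handle: round steel bar 10 mm thick, 100 mm long, parallel to the hinge, on two thin arms at its ends (90 mm clear between), 35 mm beyond the free edge, 25 mm above the panel's upper face. Origin at the bar's middle, y along it; fixed at x -160, z 29 mm in the hatch's frame (shut: 153 mm above the table). A gripper kept pointing down can pinch it and let it turn in the pads
- catch (a joint): angle of the catch, rad: 0 when its nose faces the index mark (nose to the fuselage's -x), grows clockwise seen from above, about 1.57 when the nose points to the fuselage's +y, over the hatch. Range -0.6 to 1.75; starts between 1.0 and 1.5. Stays where it is left (friction 0.05 N m)
- catch_grip (a point): on the catch's vertical pivot, mid-height of the upright thumb wing that turns it: aluminium, 40 mm long (along the nose direction), 10 mm thick, from 15 to 45 mm above the deck; the point is 30 mm above the deck (150 mm above the table), in the fuselage frame at x 20, y -115 mm. Its -x axis points to the nose
- catch_nose (a point): tip of the catch's flat blade, whose rounded nose reaches 53 mm from the pivot; the other end reaches only 10 mm
- mark (a point): the index mark on the deck: a small flat black dot with a short line, 74 mm from the catch's pivot towards the fuselage's -x side (robot side)
- pointer (a joint): angle of the gauge pointer, rad, on the same axis and scale as hatch_angle: the hatch is at the marked angle when both joints read the same. Starts between 0.5 and 1.05, held by stiff friction
- pointer_tip (a point): tip of the gauge pointer, a dark flat steel bar 4 mm thick and 8 mm high that pivots on the hinge axis and reaches 148 mm from it, in a thin aluminium arc frame standing on the deck (frame top 235 mm, pointer tip up to 255 mm above the table), at y 115 mm in the fuselage frame, 25 mm beyond the hatch's nose-side end
- screwdriver: bystander: screwdriver lying on the bench, origin under its middle
- wheel: bystander: black rubber model wheel lying flat, 72 mm across, 22 mm high
- spinner: bystander: aluminium cone, 64 mm across, 64 mm high
- servo: bystander: small black servo, 20 x 54 x 42 mm
- glue: bystander: slim white glue bottle, 34 mm across, 100 mm high
- jar: bystander: clear jar with white cap, 56 mm across, 65 mm high
- propeller: bystander: dark wooden propeller lying flat, 260 mm across

How it is judged:
On the way:
1. the catch's nose faces the mark while the hatch is still shut (value of joint catch between -0.17 and 0.17 rad and value of joint hatch_angle below 0.06 rad and velocity of joint catch between -0.1 and 0.1 rad/s), for 0.2 s.
At the end, for the whole second after the job is handed in: the hatch stands within 0.08 rad of the gauge pointer and still (under 0.05 rad/s), carried by the fingers at its grab bar (TCP within 70 mm of the middle of the bar), and the catch's nose is within 0.17 rad of the mark (value of joint catch between -0.17 and 0.17 rad and angle between the x axis of hatch and the x axis of pointer_tip, either way round below 0.08 rad and velocity of joint hatch_angle between -0.05 and 0.05 rad/s and contact force between the fingers and hatch above 0.2 N and distance between the grasp point and grab_bar below 0.07 m); the arm keeps its last pose, push and grip.
It fails at once if the gauge pointer is shifted (its tip by more than 12 mm) (distance of pointer_tip from where it was at the start of the episode above 0.012 m).
It fails at once if another thing on the bench is moved by more than 30 mm (distance of any of screwdriver, wheel, spinner, servo, glue, jar, propeller from where it was at the start of the episode above 0.03 m).
It also fails if it takes over 51 s, if anything falls off the work surface, if the arm or the gripper's body presses on something with over 40 N, if the wrist force passes 120 N, or if a joint passes its speed limit or range.

### The arm

A 6-joint arm with a two-finger parallel gripper is mounted at the origin on the work surface. World frame = base frame: x ahead of the robot, y to its left, z up, the work surface at z = 0. Lengths are in m, angles in rad, forces in N, time in s.
With the tool pointing down it reaches from about 0.375 to 0.9 m from the base axis. Payload 3.1 kg.
Tool frame: the origin (TCP) lies between the finger pads, 19 mm behind the fingertips; this is the grasp point; z points along the fingers, y is the line along which they close (so a half turn about z gives the same grasp; the last joint's range is limited). The gripper opens to 85 mm and grips with 20 to 120 N. Pads are 22 mm wide; open, the fingers measure 114 mm over their backs; the gripper's body (76 mm by 85 mm) begins 54 mm behind the grasp point. The pads swing forward as they close: fully open they stand 13 mm farther back than shut.
Start: joints at [1.065, 0.527, 1.433, -0, 1.181, -0.178], TCP at [0.201, 0.592, 0.25] pointing down, gripper open.
Joint ranges: [-3.08, 3.08], [-0.75, 2.2], [0.22, 2.44], [-1.43, 4.57], [0, 2.65], [-2.85, 2.85]. Speed limits (rad/s): [2.79, 2.79, 3.14, 3.14, 3.14, 3.14].

### API

Orientations are given as a unit quaternion [x, y, z, w].
In Python, from station import manip, optics, sense gives the robot as it stands (manip), with the cameras (optics) and the readings as plain functions.
- The arm moves only by the tool advance, called after "Emit:" by a JSON object that holds its "name" and its "arguments". Schema: {"type":"object","properties":{"ticks":{"type":"array","items":{"type":"object","properties":{"sx":{"type":"number"},"sy":{"type":"number"},"sz":{"type":"number"},"turn":{"type":"number"},"finger_gap":{"type":"number"}},"additionalProperties":false,"required":["finger_gap"]},"minItems":1,"maxItems":20},"squeeze":{"type":"number"},"only":{"type":"string"},"quiet":{"type":"boolean"},"lines":{"type":"string"}},"required":["ticks"],"additionalProperties":false}. ticks is a list of rows, 1 to 20 of them, each an object with the fields sx, sy, sz (the shift in fractions of the full range, 1 being 1 m), turn (a turn about the tool's z in normalised numbers (1 is pi rad)), finger_gap (the opening from 0.0 (shut) to 1.0 (fully open)); a field left out counts as zero (the opening has to be given); each row is the pose to reach, as a shift and turn from the pose commanded when the call began, along the tool's axes at that moment; what a row does not reach only later rows make up. A row lasts 1/10 s, in which the tool goes at most 0.05 m and 0.15 rad, less where a joint would pass 70% of its speed; a pose out of reach is approached as far as the arm can. The fingers move at their own pace and stop on an object; squeeze is the grip in N (left out, the last holds). Time passes only in rows, so rows that do not move let the fingers close. The tool returns the time, the measured TCP pose, the force, the opening and the grip force at its end. only (a regular expression) keeps the lines of the reply that match it, lines (a string "A,B") keeps lines A to B, and quiet returns only ok. A shift or turn number past 1, either way, is cut back to 1. Input that does not fit is refused with a message, and nothing moves.
- sense(): the state, without advancing time (a new reading comes with each control period).
- optics.snapshot(name): name is "scene" or "top" or "wrist"; returns a dict with "pixels" (420x560x3 uint8, red, green, blue), "range_z" (420x560 float32, m along the optical axis (not along the pixel's ray), 0 where there is no reading), "fov_y" (degrees; the focal length in pixels is half the picture's height over the tangent of half this angle, whatever the lens; pixels are square), "cx", "cy" (the principal point, pixels), "R" (3x3) and "t" (3): a world point X has camera coordinates R X + t; the wrist camera has in their place "hand_eye" (4x4, takes a point from camera to tool coordinates, whose origin is the TCP and whose axes are the flange's). Camera axes: x right, y down, z forward; pixel columns grow to the right and rows downward; lengths in m; the calibration is good to about 2 mm. The wrist camera is an equidistant fisheye: a pixel r from the principal point sees the ray r / f radians off the axis. A picture is of the moment at which its call begins: read the wrist's pose just before it.
- manip.sign_off(): hands the job in; it is judged then, once.
The state is a dict: "t": time; "q": joint angles; "qd": joint speeds; "tau": joint torques, N m; "tcp_pos": TCP position; "tool_rot": TCP orientation; "force": force on the tool from outside, world axes, zero at the start; "ft_torque": the same for the moment, N m; "finger_gap": opening from 0.0 (shut) to 1.0 (fully open); "gripper_force": force on a finger pad.
Only numpy, scipy, OpenCV 4.12 (cv2) and the standard library are available. Lean on these libraries where they do the work, as an engineer would, in place of code of your own. Each camera call takes 0.05 s, during which the arm holds its last target. There are 200 camera calls.

## Working session

There is one attempt and no reset: what is moved stays moved. The work goes in short steps, Python scripts to look and compute and a tool call to move; the robot and the scene stay as the last step left them, time stands still between calls to the robot, and variables do not carry over. Pictures are saved under pics/ and viewed, at most 10 in all, crops included, and the job is handed in when it is done.

```bash
ls; mkdir -p pics
```

Run:
```python
from station import manip, optics, sense
import cv2,numpy as np
for n in("scene","top"):
    s=optics.snapshot(n); cv2.imwrite(f"pics/{n}0.png",s["pixels"][:,:,::-1]); np.savez(f"pics/{n}0.npz",**s)
    print(n,s["fov_y"],s["cx"],s["cy"],s["R"].round(3).tolist(),s["t"].round(3))
st=sense();print(st)
```

```text
pics
station.py
scene 42.96056592110127 269.8705484933402 208.32712056611328 [[0.611, 0.792, 0.012], [0.626, -0.474, -0.62], [-0.485, 0.386, -0.785]] [-0.349 -0.259  1.399]
top 52.78170563452698 269.85778230220996 210.88951596296948 [[-0.01, -1.0, -0.023], [-0.988, 0.013, -0.156], [0.157, 0.021, -0.987]] [0.027 0.571 1.039]
{'t': 0.1, 'q': array([ 1.06547150e+00,  5.28369705e-01,  1.43381073e+00,  3.29436092e-05,
        1.18137645e+00, -1.78516689e-01]), 'qd': array([-0.00017777, -0.00155532, -0.00298959,  0.0002625 , -0.00081859,
        0.00121173]), 'tau': array([-4.52935401e-04, -4.43308067e+01, -1.78586054e+01, -3.14621038e-04,
        3.85208215e-03,  6.51111890e-06]), 'tcp_pos': array([0.20030852, 0.59137947, 0.24912195]), 'tool_rot': array([ 1.62683976e-01,  9.86677738e-01, -9.20155137e-04, -3.43651061e-04]), 'force': array([-1.11624222,  0.42500801,  0.14092468]), 'ft_torque': array([-0.00028594,  0.01997181,  0.02359476]), 'gripper_force': 0.0, 'finger_gap': 1.0017864181331229}
```

View pics/scene0.png

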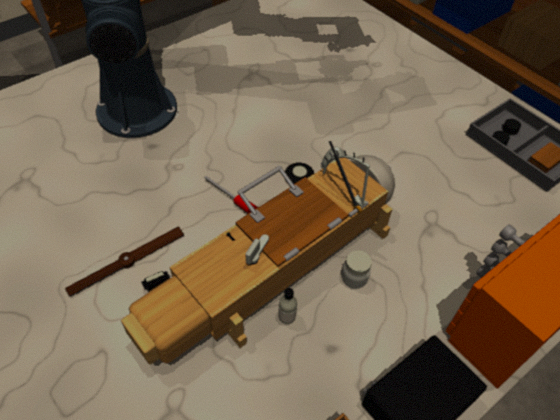

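View pics/top0.png

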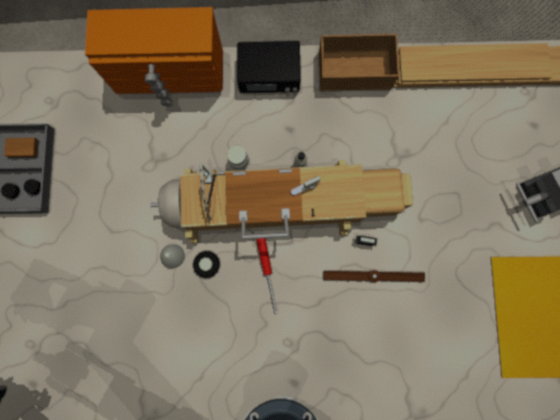

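The scene view shows the catch at about (257,248), the bar at about (268,178), and the pointer from (362,203) to (332,143). In the top view the catch is at about (305,185), the mark at (312,212) and the bar at about (266,236).

Run:
```python
import cv2
a=cv2.imread("pics/top0.png")[150:255,180:340]; cv2.imwrite("pics/topc.png",cv2.resize(a,None,fx=5,fy=5,interpolation=3))
a=cv2.imread("pics/scene0.png")[135:285,210:400]; cv2.imwrite("pics/scenec.png",cv2.resize(a,None,fx=4,fy=4,interpolation=3))
```

```text
(no output)
```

View pics/topc.png

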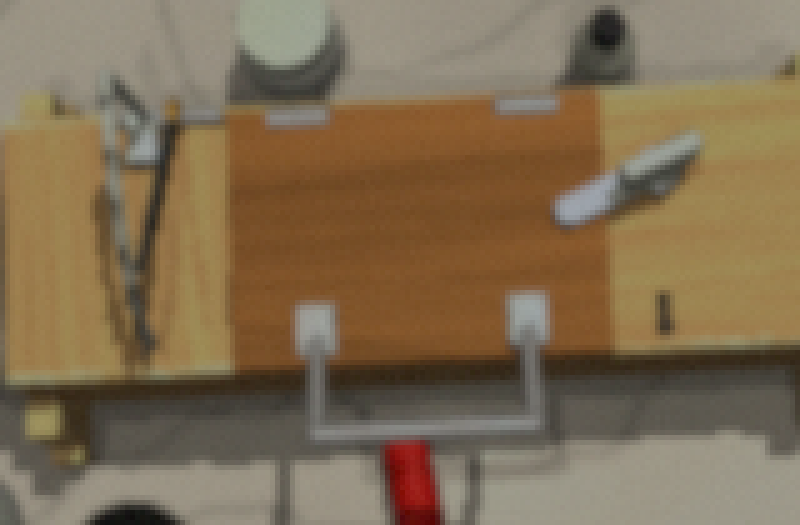

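View pics/scenec.png

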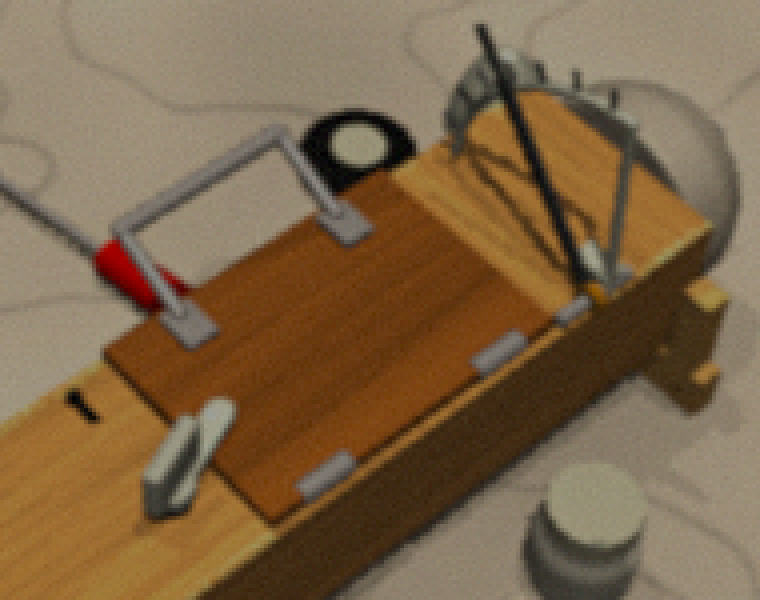

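Pixels in the crops, top (5x) and scene (4x):

| Feature | Top | Scene |
|---|---|---|
| Bar corner, nose side | (318,436) | (280,130) |
| Bar corner, tail side | (540,424) | (122,225) |
| Catch nose | (568,212) | (222,410) |
| Mark dot | (665,330) | (72,400) |
| Pointer tip | (148,352) | (482,30) |

I can also see the panel corners.

Create h.py:
```python
import numpy as np, cv2
from scipy.optimize import least_squares
from scipy.spatial.transform import Rotation as Ro
def load(n):
    s=np.load(f"pics/{n}.npz"); f=210/np.tan(np.radians(float(s["fov_y"]))/2)
    return np.array([[f,0,s["cx"]],[0,f,s["cy"]],[0,0,1]]),s["R"],s["t"]
def crop(p,k,o): return (np.array(p)+.5)/k-.5+o
def proj(c,X):
    x=(np.asarray(X)@c[1].T+c[2])@c[0].T; return x[...,:2]/x[...,2:]
T,S=load("top0"),load("scene0")
def tri(a,b):
    X=cv2.triangulatePoints(T[0]@np.c_[T[1],T[2]],S[0]@np.c_[S[1],S[2]],np.float64(a).reshape(2,1),np.float64(b).reshape(2,1))[:,0]
    return X[:3]/X[3]
```

Create fit.py:
```python
from h import *
P={'barN':((318,434),(280,132)),'barT':((540,422),(122,227)),'nose':((566,213),(224,408)),'mark':((665,328),(72,400)),'tip':((148,350),(482,30)),
'freeN':((234,372),(387,172)),'freeT':((614,354),(105,352)),'hingeT':((600,92),(275,522)),'proot':((172,110),(592,285))}
for k,(a,b) in P.items():
    P[k]=(crop(a,5,(180,150)),crop(b,4,(210,135)))
    X=tri(*P[k]); print(k,X.round(4),'err px',(proj(T,X)-P[k][0]).round(1),(proj(S,X)-P[k][1]).round(1))
def model(v):
    x,y,yaw,c,p=v
    m={'barN':(-.1,.0475,.153),'barT':(-.1,-.0475,.153),'freeN':(-.065,.09,.128),'freeT':(-.065,-.09,.128),'hingeT':(.06,-.09,.128),
    'mark':(-.054,-.115,.12),'nose':(.02-.053*np.cos(c),-.115+.053*np.sin(c),.132),'tip':(.06-.148*np.cos(p),.115,.124+.148*np.sin(p))}
    R=Ro.from_euler('z',yaw).as_matrix()
    return {k:R@q+[x,y,0] for k,q in m.items()}
def res(v):
    m=model(v); return np.concatenate([np.r_[proj(T,m[k])-P[k][0],proj(S,m[k])-P[k][1]] for k in m])
r=least_squares(res,[.55,0,0,1.2,.8],loss='soft_l1')
print(r.x,r.cost); 
for k,q in zip(model(r.x),res(r.x).reshape(-1,4)): print(k,model(r.x)[k].round(4),q.round(1))
x,y,yaw=r.x[:3];R=Ro.from_euler('z',yaw).as_matrix()
for n,q in(('bar',(-.1,0,.153)),('catch',(.02,-.115,.15)),('hinge',(.06,0,.124))):print(n,(R@q+[x,y,0]).round(4))
```

```bash
python3 fit.py
```

```bash
sed -i "s/\.0475/.05/g" fit.py
```

Add to fit.py:
```python
print('--- pointer')
def pt(p,r=.148): return R@[.06-r*np.cos(p),.115,.124+r*np.sin(p)]+[x,y,0]
for p in np.arange(.5,1.1,.1):
    print(round(p,2),((proj(T,pt(p))-(180,150)+.5)*5-.5).round(),((proj(S,pt(p))-(210,135)+.5)*4-.5).round())
```

```bash
python3 fit.py | tail -20
```

Run:
```python
import cv2
a=cv2.imread("pics/top0.png")[160:230,175:245]; a=cv2.resize(a,None,fx=8,fy=8,interpolation=2)
cv2.imwrite("pics/ptr.png",a)
```

```text
[0.59809033 0.03383875 0.03843053 1.16133211 0.68241926] 18.00946931719129
barN [0.4962 0.08   0.153 ] [-0.2 -0.2 -0.1  0.3]
barT [ 0.5001 -0.02    0.153 ] [-0.9  0.  -0.1  0.7]
freeN [0.5297 0.1213 0.128 ] [-0.  -0.7 -1.1 -0.7]
freeT [ 0.5366 -0.0586  0.128 ] [ 0.3 -1.  -0.7 -1. ]
hingeT [ 0.6615 -0.0538  0.128 ] [-0.  -0.2 -0.6 -0.3]
mark [ 0.5485 -0.0832  0.12  ] [ 0.2 -0.4  0.8 -0.1]
nose [ 0.5995 -0.0325  0.132 ] [-1.6  0.8  0.6 -1.4]
tip [0.5389 0.1466 0.2173] [ 0.3 -5.6 -8.7  0.6]
bar [0.4982 0.03   0.153 ]
catch [ 0.6225 -0.0803  0.15  ]
hinge [0.658  0.0361 0.124 ]
--- pointer
0.5 [159. 363.] [422.  48.]
0.6 [154. 342.] [435.  39.]
0.7 [149. 317.] [450.  31.]
0.8 [144. 290.] [467.  27.]
0.9 [139. 260.] [485.  25.]
1.0 [135. 228.] [505.  26.]
1.1 [131. 195.] [527.  30.]
```

View pics/ptr.png

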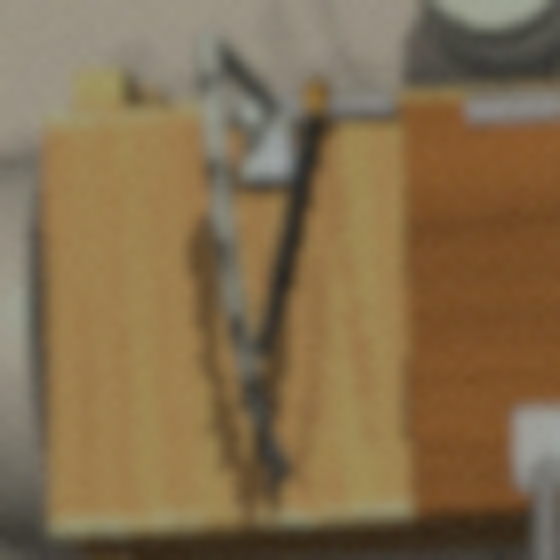

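The pointer tip is really at about (262,345) in this crop. The longer dark line below it is the frame's shadow or base. That puts the pointer near 0.885 rad in both views. The catch is at about 1.165. Now I'll move above the catch, with tool +0.80 rad.

The rows are not in the units I measure in: turns go in shares of pi rad. I convert before sending: 0.8 rad / 3.1416 = 0.2546.

```bash
sed -i "s/((148,350),(482,30))/((139,264),(482,30))/" fit.py; python3 fit.py | sed -n '10p;18,22p'
```

```text
[0.59852986 0.03327681 0.03414569 1.16555473 0.88053378] 5.6096519030553065
tip [0.5604 0.147  0.2381] [ 0.4  0.   0.1 -0.9]
bar [0.4986 0.0299 0.153 ]
catch [ 0.6224 -0.081   0.15  ]
hinge [0.6585 0.0353 0.124 ]
--- pointer
```

Emit:
{"name": "advance", "arguments": {"ticks": [{"sx": -0.03,"sy": -0.03,"sz": -0.08,"finger_gap": 1},{"sx": -0.06,"sy": -0.05,"sz": -0.08,"finger_gap": 1},{"sx": -0.616,"sy": -0.501,"sz": -0.08,"turn": 0.2546,"finger_gap": 1},{"sx": -0.616,"sy": -0.501,"sz": -0.08,"turn": 0.2546,"finger_gap": 1},{"sx": -0.616,"sy": -0.501,"sz": -0.08,"turn": 0.2546,"finger_gap": 1},{"sx": -0.616,"sy": -0.501,"sz": -0.08,"turn": 0.2546,"finger_gap": 1},{"sx": -0.616,"sy": -0.501,"sz": -0.08,"turn": 0.2546,"finger_gap": 1},{"sx": -0.616,"sy": -0.501,"sz": -0.08,"turn": 0.2546,"finger_gap": 1},{"sx": -0.616,"sy": -0.501,"sz": -0.08,"turn": 0.2546,"finger_gap": 1},{"sx": -0.616,"sy": -0.501,"sz": -0.08,"turn": 0.2546,"finger_gap": 1},{"sx": -0.616,"sy": -0.501,"sz": -0.08,"turn": 0.2546,"finger_gap": 1},{"sx": -0.616,"sy": -0.501,"sz": -0.08,"turn": 0.2546,"finger_gap": 1},{"sx": -0.616,"sy": -0.501,"sz": -0.08,"turn": 0.2546,"finger_gap": 1},{"sx": -0.616,"sy": -0.501,"sz": -0.08,"turn": 0.2546,"finger_gap": 1},{"sx": -0.616,"sy": -0.501,"sz": -0.08,"turn": 0.2546,"finger_gap": 1},{"sx": -0.616,"sy": -0.501,"sz": -0.08,"turn": 0.2546,"finger_gap": 1},{"sx": -0.616,"sy": -0.501,"sz": -0.08,"turn": 0.2546,"finger_gap": 1},{"sx": -0.616,"sy": -0.501,"sz": -0.08,"turn": 0.2546,"finger_gap": 1},{"sx": -0.616,"sy": -0.501,"sz": 0.02,"turn": 0.2546,"finger_gap": 0.6},{"sx": -0.616,"sy": -0.501,"sz": 0.02,"turn": 0.2546,"finger_gap": 0.6}], "squeeze": 30}}

```text
t: 2.1
tcp_pos: [0.6238, -0.0801, 0.2304]
tool_rot: [0.534, 0.845, 0.001, 0.002]
force: [0.8, -0.6, -0.6]
finger_gap: 0.691
gripper_force: 0.0
```

Run:
```python
from station import manip, optics, sense
import cv2,numpy as np
from scipy.spatial.transform import Rotation as Ro
st=sense(); s=optics.snapshot("wrist"); cv2.imwrite("pics/w1.png",s["pixels"][:,:,::-1])
f=210/np.tan(np.radians(s["fov_y"])/2); H=s["hand_eye"]; R=Ro.from_quat(st["tool_rot"]).as_matrix()
print(st["tcp_pos"],s["fov_y"],s["cx"],s["cy"]);print(H.round(3))
np.savez("pics/w1.npz",H=H,R=R,p=st["tcp_pos"],f=f,c=[s["cx"],s["cy"]],d=s["range_z"])
def px(X):
    c=H[:3,:3].T@((R.T@(np.array(X)-st["tcp_pos"]))-H[:3,3]); th=np.arctan2(np.hypot(*c[:2]),c[2]); return (s["cx"],s["cy"])+f*th*c[:2]/np.hypot(*c[:2])
n=np.array([np.cos(2.01),np.sin(2.01),0])
for X in([.6224,-.081,.165],np.array([.6224,-.081,.165])+.02*n,np.array([.6224,-.081,.165])-.02*n,np.array([.6224,-.081,.13])+.053*n,[.4986,.0299,.153]):print(px(X).round(1))
```

```text
[ 0.62377625 -0.08010097  0.2304103 ] 65.70646984690485 280.48550986787535 214.4202140555376
[[ 0.    -0.958 -0.287  0.073]
 [ 1.     0.    -0.    -0.   ]
 [ 0.    -0.287  0.958 -0.124]
 [ 0.     0.     0.     1.   ]]
[278.3 239.1]
[278.4 208.2]
[278.2 268. ]
[278.7 148.2]
[177.3   2.2]
```

View pics/w1.png

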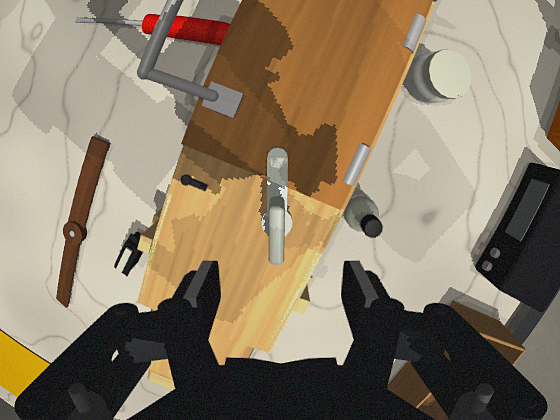

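The wrist view shows the wing upright at column 277, rows 205–265, with the nose at row 148. That matches the prediction, so I descend and pinch.

Emit:
{"name": "advance", "arguments": {"ticks": [{"sz": 0.04,"finger_gap": 0.6},{"sz": 0.073,"finger_gap": 0.6},{"sz": 0.073,"finger_gap": 0.6},{"sz": 0.073,"finger_gap": 0},{"sz": 0.073,"finger_gap": 0},{"sz": 0.073,"finger_gap": 0},{"sz": 0.073,"finger_gap": 0},{"sz": 0.073,"finger_gap": 0}], "squeeze": 30}}

```text
t: 2.95
tcp_pos: [0.6221, -0.0817, 0.1598]
tool_rot: [0.534, 0.846, -0.002, 0.0]
force: [-7.3, -4.0, 5.6]
finger_gap: 0.114
gripper_force: 31.6
```

Scaled: -1.165 rad / 3.1416 = -0.3708.

Emit:
{"name": "advance", "arguments": {"ticks": [{"turn": -0.0477,"finger_gap": 0},{"turn": -0.0955,"finger_gap": 0},{"turn": -0.1432,"finger_gap": 0},{"turn": -0.191,"finger_gap": 0},{"turn": -0.2387,"finger_gap": 0},{"turn": -0.2865,"finger_gap": 0},{"turn": -0.3342,"finger_gap": 0},{"turn": -0.3708,"finger_gap": 0},{"turn": -0.3708,"finger_gap": 0},{"turn": -0.3708,"finger_gap": 0},{"turn": -0.3708,"finger_gap": 0},{"turn": -0.3708,"finger_gap": 0}]}}

```text
t: 4.15
tcp_pos: [0.6231, -0.0799, 0.1598]
tool_rot: [-0.019, 1.0, 0.0, 0.001]
force: [-3.1, 1.1, 6.7]
finger_gap: 0.112
gripper_force: 31.8
```

Emit:
{"name": "advance", "arguments": {"ticks": [{"finger_gap": 0.6},{"finger_gap": 0.6},{"finger_gap": 0.6},{"sz": -0.04,"finger_gap": 0.6},{"sz": -0.08,"finger_gap": 0.6},{"sz": -0.12,"finger_gap": 0.6},{"sz": -0.12,"finger_gap": 0.6},{"sz": -0.12,"finger_gap": 0.6}]}}

```text
t: 4.95
tcp_pos: [0.6237, -0.0805, 0.2784]
tool_rot: [-0.019, 1.0, -0.001, 0.001]
force: [0.3, 0.5, -0.4]
finger_gap: 0.602
gripper_force: 0.0
```

Run:
```python
from station import manip, optics, sense
import cv2,numpy as np
s=optics.snapshot("wrist"); cv2.imwrite("pics/w2.png",s["pixels"][:,:,::-1])
```

```text
(no output)
```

View pics/w2.png

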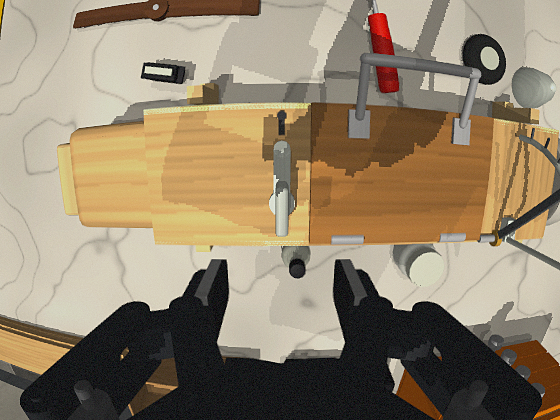

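The nose and wing are in line with the mark at column 282, rows 115–235, and the hatch is shut. Next is the bar.

Scaled: 1.571 rad / 3.1416 = 0.5001.

Emit:
{"name": "advance", "arguments": {"ticks": [{"sx": 0.04,"sy": 0.04,"turn": 0.0477,"finger_gap": 0.6},{"sx": 0.08,"sy": 0.08,"turn": 0.0955,"finger_gap": 0.6},{"sx": 0.121,"sy": 0.115,"turn": 0.1432,"finger_gap": 0.6},{"sx": 0.121,"sy": 0.115,"turn": 0.191,"finger_gap": 0.6},{"sx": 0.121,"sy": 0.115,"turn": 0.2387,"finger_gap": 0.6},{"sx": 0.121,"sy": 0.115,"turn": 0.2865,"finger_gap": 0.6},{"sx": 0.121,"sy": 0.115,"turn": 0.3342,"finger_gap": 0.6},{"sx": 0.121,"sy": 0.115,"turn": 0.382,"finger_gap": 0.6},{"sx": 0.121,"sy": 0.115,"turn": 0.4297,"finger_gap": 0.6},{"sx": 0.121,"sy": 0.115,"turn": 0.4775,"finger_gap": 0.6},{"sx": 0.121,"sy": 0.115,"turn": 0.5001,"finger_gap": 0.6},{"sx": 0.121,"sy": 0.115,"turn": 0.5001,"finger_gap": 0.6},{"sx": 0.121,"sy": 0.115,"sz": 0.05,"turn": 0.5001,"finger_gap": 0.6},{"sx": 0.121,"sy": 0.115,"sz": 0.08,"turn": 0.5001,"finger_gap": 0.6},{"sx": 0.121,"sy": 0.115,"sz": 0.08,"turn": 0.5001,"finger_gap": 0.6}]}}

```text
t: 6.5
tcp_pos: [0.4941, 0.0305, 0.1927]
tool_rot: [0.693, 0.721, -0.003, -0.005]
force: [-0.6, -0.3, 0.0]
finger_gap: 0.599
gripper_force: 0.0
```

Run:
```python
from station import manip, optics, sense
import cv2,numpy as np
s=optics.snapshot("wrist"); cv2.imwrite("pics/w3.png",s["pixels"][:,:,::-1])
```

```text
(no output)
```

View pics/w3.png

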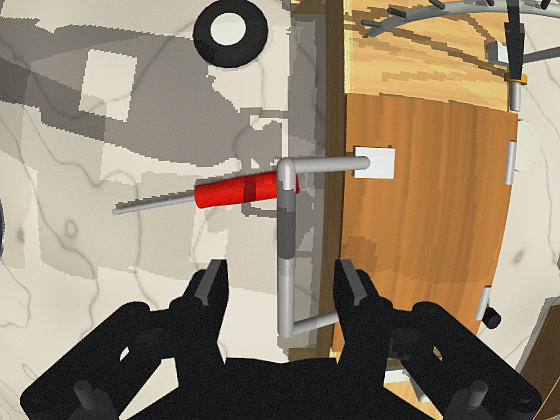

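The bar sits between the pads at about column 287, rows 160–335. I'll nudge +y (tool) 3 mm, descend and close.

Emit:
{"name": "advance", "arguments": {"ticks": [{"sy": 0.003,"sz": 0.037,"finger_gap": 0.6},{"sy": 0.003,"sz": 0.037,"finger_gap": 0.6},{"sy": 0.003,"sz": 0.037,"finger_gap": 0},{"sy": 0.003,"sz": 0.037,"finger_gap": 0},{"sy": 0.003,"sz": 0.037,"finger_gap": 0},{"sy": 0.003,"sz": 0.037,"finger_gap": 0},{"sy": 0.003,"sz": 0.037,"finger_gap": 0}], "squeeze": 30}}

```text
t: 7.25
tcp_pos: [0.4966, 0.0301, 0.1615]
tool_rot: [0.693, 0.721, -0.003, -0.003]
force: [-8.9, -3.2, 8.2]
finger_gap: 0.097
gripper_force: 29.3
```

```bash
python3 -c "
from station import manip, optics, sense;s=sense();print(s['tcp_pos'],s['tool_rot'])"
```

```text
[0.49660808 0.03007075 0.16148234] [ 0.69289439  0.72102691 -0.00311991 -0.00279754]
```

Emit:
{"name": "advance", "arguments": {"ticks": [{"sy": 0.002,"sz": -0.008,"finger_gap": 0},{"sy": 0.004,"sz": -0.016,"finger_gap": 0},{"sy": 0.006,"sz": -0.0235,"finger_gap": 0},{"sy": 0.009,"sz": -0.031,"finger_gap": 0},{"sy": 0.012,"sz": -0.0387,"finger_gap": 0},{"sy": 0.0157,"sz": -0.046,"finger_gap": 0},{"sy": 0.0197,"sz": -0.0531,"finger_gap": 0},{"sy": 0.0239,"sz": -0.06,"finger_gap": 0},{"sy": 0.0286,"sz": -0.0667,"finger_gap": 0},{"sy": 0.0335,"sz": -0.0732,"finger_gap": 0},{"sy": 0.0388,"sz": -0.0793,"finger_gap": 0},{"sy": 0.0443,"sz": -0.0853,"finger_gap": 0},{"sy": 0.0502,"sz": -0.091,"finger_gap": 0},{"sy": 0.0563,"sz": -0.0963,"finger_gap": 0},{"sy": 0.0627,"sz": -0.1013,"finger_gap": 0},{"sy": 0.0693,"sz": -0.106,"finger_gap": 0},{"sy": 0.0693,"sz": -0.106,"finger_gap": 0},{"sy": 0.0693,"sz": -0.106,"finger_gap": 0},{"sy": 0.0693,"sz": -0.106,"finger_gap": 0}]}}

```text
t: 9.15
tcp_pos: [0.5653, 0.0328, 0.2697]
tool_rot: [0.693, 0.721, -0.003, -0.003]
force: [-13.8, -1.0, 15.4]
finger_gap: 0.101
gripper_force: 30.6
```

Run:
```python
from station import manip, optics, sense
import cv2,numpy as np
for n in("scene","top"):
    s=optics.snapshot(n); cv2.imwrite(f"pics/{n}1.png",s["pixels"][:,:,::-1]); np.savez(f"pics/{n}1.npz",**s)
a=cv2.imread("pics/scene1.png")[110:260,210:400]; cv2.imwrite("pics/scene1c.png",cv2.resize(a,None,fx=4,fy=4,interpolation=2))
```

```text
(no output)
```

View pics/scene1c.png

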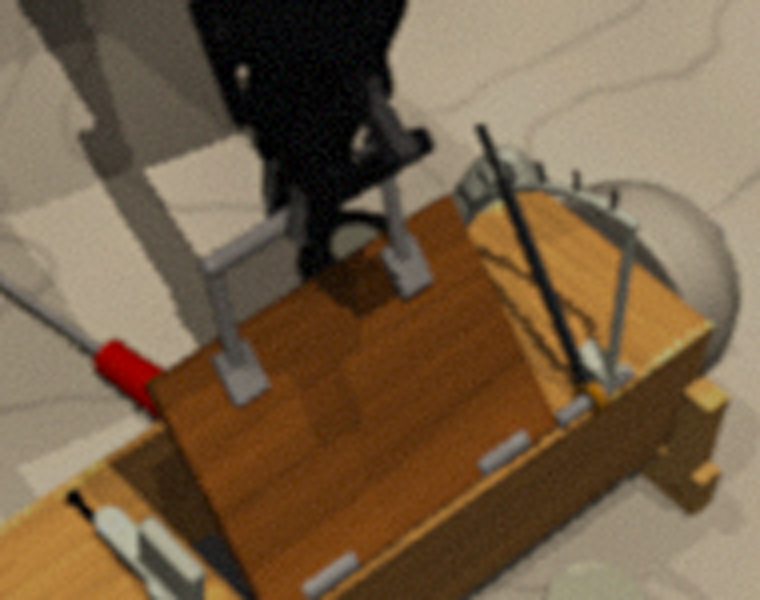

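The nose-side panel edge runs (455,195) to (552,418) and the pointer runs (482,128) to (588,390). They are nearly parallel. I'll fit the angles.

Add to fit.py:
```python
print('--- hatch')
def hp(a,X):
    h,yy,z=X; return R@[.06+h*np.cos(a)+z*np.sin(a),yy,.124-h*np.sin(a)+z*np.cos(a)]+[x,y,0]
def px(X): return ((proj(S,X)-(210,110)+.5)*4-.5)
for a in np.arange(.7,1,.05):
    print(round(a,2),[px(hp(a,q)).round().tolist() for q in((-.125,.09,.004),(-.125,-.09,.004),(-.16,-.05,.029),(-.148,.115,0))])
print('hinge N',px(hp(.8,(0,.09,.004))), 'root',px(hp(.8,(0,.115,0))))
```

```bash
python3 fit.py | sed -n '/hatch/,$p'
```

```text
--- hatch
0.7 [[439.0, 198.0], [139.0, 385.0], [194.0, 265.0], [451.0, 133.0]]
0.75 [[446.0, 196.0], [145.0, 385.0], [203.0, 266.0], [459.0, 130.0]]
0.8 [[454.0, 195.0], [151.0, 385.0], [213.0, 267.0], [468.0, 128.0]]
0.85 [[461.0, 195.0], [157.0, 385.0], [223.0, 270.0], [477.0, 127.0]]
0.9 [[469.0, 195.0], [164.0, 387.0], [234.0, 273.0], [486.0, 126.0]]
0.95 [[478.0, 196.0], [172.0, 389.0], [245.0, 278.0], [496.0, 126.0]]
1.0 [[487.0, 197.0], [179.0, 391.0], [257.0, 283.0], [506.0, 127.0]]
hinge N [560.51997046 426.36095999] root [591.97290298 400.57597422]
```

Emit:
{"name": "advance", "arguments": {"ticks": [{"sy": 0.0032,"sz": -0.0021,"finger_gap": 0},{"sy": 0.0064,"sz": -0.0041,"finger_gap": 0},{"sy": 0.0096,"sz": -0.006,"finger_gap": 0},{"sy": 0.0096,"sz": -0.006,"finger_gap": 0},{"sy": 0.0096,"sz": -0.006,"finger_gap": 0},{"sy": 0.0096,"sz": -0.006,"finger_gap": 0},{"sy": 0.0096,"sz": -0.006,"finger_gap": 0},{"sy": 0.0096,"sz": -0.006,"finger_gap": 0}]}}

```text
t: 10.05
tcp_pos: [0.5758, 0.0332, 0.2761]
tool_rot: [0.693, 0.721, -0.002, -0.002]
force: [-12.1, -0.8, 15.6]
finger_gap: 0.101
gripper_force: 30.7
```

Run:
```python
from station import manip, optics, sense
import cv2,numpy as np
s=optics.snapshot("scene"); a=s["pixels"][110:260,210:400,::-1]; cv2.imwrite("pics/scene2c.png",cv2.resize(a,None,fx=4,fy=4,interpolation=2))
```

```text
(no output)
```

View pics/scene2c.png

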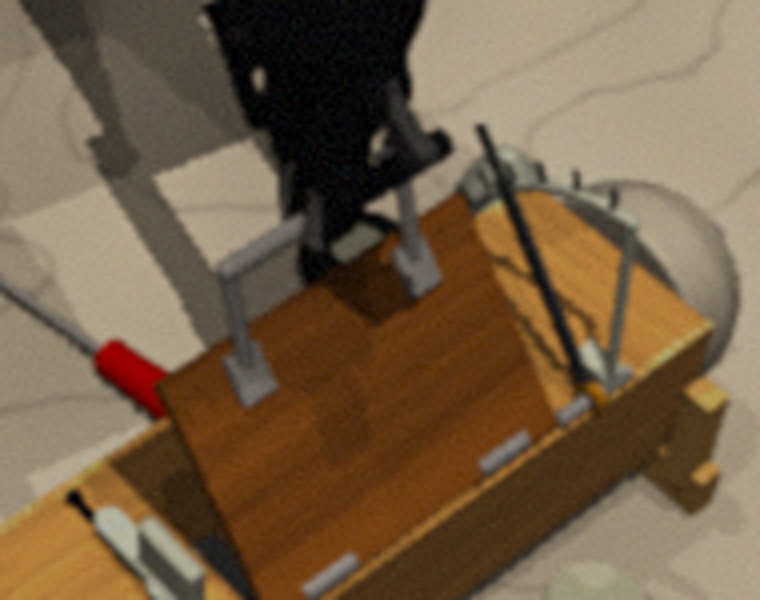

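The free corner is at (466,193), which gives a hatch angle of about 0.875 against the pointer's 0.88. The pointer is unmoved with its tip at (482,128), and the catch still faces the mark.

```bash
python3 -c "
from station import manip, optics, sense
print(manip.sign_off())"
```

```text
the job is handed in; nothing more can be done
None
```

I turned the catch's nose to the mark and swung the hatch up to about 0.875 rad, against a gauge pointer I measured at about 0.88; the gripper is holding it there by the bar, and I handed the job in at about 10 s with no verdict returned.

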